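# Swap the sample panel for the reference cylinder on the reflection track

## Robot

A 6-joint arm with a two-finger parallel gripper is mounted at the origin on a cart in front of the work surface, level with it; the furniture and walls round the work are solid. World frame = base frame: x ahead of the robot, y to its left, z up, the work surface at z = 0. Lengths are in mm, angles in rad, forces in N, time in s.
With the tool pointing down it reaches from about 300 to 875 mm from the base axis. Payload 4.2 kg.
Tool frame: the origin (TCP) lies at the very end of the fingers, on their centre line; the grasp point (between the pads) lies 19 mm behind it; z points along the fingers, y is the line along which they close (so a half turn about z gives the same grasp; the last joint's range is limited). The gripper opens to 85 mm and grips with 20 to 120 N. Pads are 22 mm wide; open, the fingers measure 114 mm over their backs; the gripper's body (76 mm by 85 mm) begins 54 mm behind the grasp point. The pads swing forward as they close: fully open they stand 13 mm farther back than shut.
Start: joints at [-1.128, 0.32, 1.565, -0, 1.257, -0.02], TCP at [256.717, -514.527, 231.338] pointing down, gripper open.
Joint ranges: [-3.11, 3.11], [-0.84, 2.01], [0.21, 2.61], [-1.34, 4.49], [0.05, 2.63], [-2.56, 2.56]. Speed limits (rad/s): [2.57, 2.57, 3.14, 3.14, 3.14, 3.14].

## Interface

Orientations are given as a 3x3 rotation matrix whose columns are the frame's x, y, z axes.
In Python, from station import manip gives the robot as it stands. The module is installed in compiled form; this text tells all that it offers.
- The arm moves only by the shell command python3 -m handwheel 'ROWS' [OPENING]. ROWS is JSON, a list of rows, each a list of 2 entries, a list of its own where there are three numbers: the shift along the world's x, y, z in cm, then the turn about the world's z in degrees. A call has 1 to 10 rows; each row shifts and turns the commanded pose from where the row before left it; what a row does not reach is not made up. A row lasts 1/8 s, in which the tool goes at most 62.5 mm and 10.7 degrees, less where a joint would pass 70% of its speed; a pose out of reach is approached as far as the arm can. A call with a gripper value outside its range is refused whole. OPENING is the finger opening in cm, from 0 to 8.54, set as the call begins (- or left out, the last holds). The fingers move at their own pace and stop on an object; the grip force is fixed at half the most. Time passes only in rows, so rows that do not move let the fingers close. It gives the time, the measured TCP pose, the force, the opening and the grip force at its end, in the units of the state.
- manip.sense(): the state, without advancing time (a new reading comes with each control period).
- manip.get_image(name): name is "scene" or "top" or "wrist"; returns (picture, depth): 480x640x3 uint8, red, green, blue; 480x640 float32, mm along the optical axis (not along the pixel's ray), 0 where there is no reading.
- manip.calibration(name): a dict with "mtx" (3x3 intrinsics, pixels), "camera_from_world" (4x4, takes a point from world to camera coordinates). Camera axes: x right, y down, z forward; pixel columns grow to the right and rows downward; lengths in mm; the calibration is good to about 2 mm. A picture is of the moment at which its call begins: read the wrist's pose just before it. calibration takes no time and is no camera call; for the wrist camera it gives the pose at the moment of the call.
- manip.finish_job(): hands the job in; it is judged then, once.
Trained networks look in the newest picture that a camera, given by its name, has taken for a name from the list of things; names that differ only in an ending like _2 or _b are one class to them, and where a whole thing is asked for, a point or a joint stands for the part that bears it (a point fixed in the world has none). Each returns a list of dicts, best first, with "score" (0 to 1); they miss things now and then, are a little off and sometimes report something else, mostly with a low value. They report only what shows in the picture. A call takes as long as a camera call.
- manip.recognise(camera, target): "point" ([row, column] as shares, 0 to 1, of the picture: columns of its width, rows of its height, amid what is visible of it).
- manip.trace(camera, target): "pixels" (480x640 bool, what is visible of it) and "point" ([row, column] as shares, 0 to 1, of the picture: columns of its width, rows of its height, amid what is visible of it).
- manip.place_of(camera, target): "point" ([row, column] as shares, 0 to 1, of the picture: columns of its width, rows of its height: a listed point, or the origin of a listed thing).
The state is a dict: "t": time; "qpos": joint angles; "joint_velocities": joint speeds; "joint_torque": joint torques, N m; "position": TCP position; "tool_rot": TCP orientation; "wrist_force": force on the tool from outside, world axes, zero at the start; "moment": the same for the moment, N m; "opening": finger opening in mm; "finger_force": force on a finger pad.
Only numpy, scipy, OpenCV 4.12 (cv2) and the standard library are available. Lean on these libraries where they do the work, as an engineer would, in place of code of your own. Each camera call takes 0.05 s, during which the arm holds its last target. There are 200 camera calls.

## Task

Set the antenna bench up for its reference sweep: first pull the olive sample panel straight up out of the slotted holder over the red line and stand it fully down, without dropping it, in the middle of the free slot of the white panel rack. Then roll the big metal cylinder along the track towards the horn by pushing its side, so that it comes to rest with its axis right over the red line and square to the track; it rolls easily, so do not let it run past the line, and do not lift it. Leave the tools and the T-connector on the bench where they lie.

Things in the scene. Friction and masses are not known exactly. Their poses are not given: they have to be found in the camera images.
- track: Fixed grey board 142 x 370 mm, 12 mm thick, with 8 mm high aluminium lips along its long sides (122 mm apart inside) and an 8 mm high black stop at either end. Origin on the worktop under the middle of the red line; y runs along the track (+y away from the horn, where the cylinder is parked), x along the red line. The board reaches from y = -100 to +270 mm
- mark (a point): middle of the red line, on the board's upper surface (12 mm over the worktop); its axes are the track's. The line is 3 mm wide, across the track, in the plane of the holder's slots: it shows fully once the panel is out
- holder_slot (a point): mouth of the slot in one of the two black uprights of the sample holder, 58 mm over the worktop. The uprights stand at the ends of the red line, 61 to 83 mm either side of its middle, 35 mm along the track; their open-topped vertical slots, 11 mm wide, centred on the line, hold the panel's side edges. The cylinder fits between the uprights
- cylinder: Loose metal cylinder, closed ends, 90 mm diameter, 112 mm long, about 0.55 kg, parked across the track 140 to 200 mm from the red line. Origin at its centre, 57 mm over the worktop; x is its axis, y and z turn as it rolls (z up at the start, where a thin black line runs along the barrel). Pushed slowly it stays at the finger; left rolling at 0.03 m/s it coasts some 8 mm, at 0.08 m/s some 60 mm
- panel: Loose rigid olive panel, 136 mm wide (x), 8 mm thick (y), 140 mm high (z), about 0.15 kg; origin at the middle of its lower edge. It stands on the track in the holder's slots, its top edge 152 mm over the worktop; the holder has it by its side edges up to 58 mm over the worktop, above that it is free
- rack: Fixed white rack, 108 x 170 mm, 42 mm high; origin at the middle of its underside. Two open-topped slots 11 mm wide (17 mm at the mouth), 34 mm deep, run along its y at x = -24 and +24 mm, cut in combs 26 mm wide at y = -50 and +50 mm, open at their ends. The one at -24 mm, nearer the robot, holds a fixed brown panel, 8 mm thick, its top 94 mm over the worktop; the other is free
- free_slot (a point): middle of the floor of the rack's free slot, 8 mm over the worktop; a panel stowed there stands with its width along the rack's y
- horn_saddle: fixed saddle with a black horn antenna lying on it, aimed at the red line; origin on the worktop under the horn's mouth, both reach 0.20 m from there along the saddle's -y, 80 mm wide, 90 mm high. To its right hangs a fixed black cord, to be kept clear of by arm and gripper: it slopes up from world x 0.21, y -0.42, z -0.05 through 0.34, -0.47, 0.14 and 0.58, -0.53, 0.34 to 0.65, -0.56, 0.42 (m)
- torque_wrench: loose grey torque wrench lying on the worktop, 20 x 139 x 14 mm, origin under its middle; bystander
- side_cutters: loose side cutters with red handles lying on the worktop, 54 x 134 x 16 mm, origin under their middle; bystander
- n_tee: loose silvery T-shaped coaxial connector lying on the worktop behind the track, 40 x 70 x 20 mm, origin under its middle; bystander

How it is judged (in metres and radians):
On the way, in this order (a step that is already met when the one before it is completed fails the run):
1. the panel has been slid up clear of the holder's slots (height (world z) of panel above 0.062 m), for 0.1 s.
2. the panel stands fully down in the free slot of the rack (z of panel in the frame of free_slot below 0.005 m and horizontal distance between panel and free_slot below 0.015 m and angle between panel's own z axis and vertical below 0.15 rad), for 0.2 s.
3. the cylinder has rolled (not slid) through at least a fifth of a turn (angle between cylinder's own z axis and vertical above 1.2 rad), for 0.1 s.
At the end, for the whole second after the job is handed in: The cylinder lies at rest on the track with its centre within 7 mm of the red line along the track and its axis parallel to the line within 5 degrees; the olive panel stands fully down (within 5 mm) and upright (within 8 degrees) in the rack's free slot, centred along the slot within 15 mm (all of step 2 and y of cylinder in the frame of mark between -0.007 and 0.007 m and angle between the x axis of cylinder and the x axis of track, either way round below 0.09 rad and height (world z) of cylinder below 0.062 m and linear speed of cylinder below 0.01 m/s and linear speed of panel below 0.02 m/s); the robot touches nothing.
It fails at once if the cylinder runs past the red line by more than 12 mm (y of cylinder in the frame of mark below -0.012 m).
It fails at once if the cylinder is lifted off the track (height (world z) of cylinder above 0.072 m).
It fails at once if the panel is let go of in the air, more than about 30 mm above its seat (height (world z) of panel above 0.042 m and contact force between the fingers and panel below 0.02 N).
It fails at once if the panel is tipped over (angle between panel's own z axis and vertical above 0.8 rad).
It fails at once if a bystander (torque wrench, side cutters, T-connector) is moved by more than 20 mm (distance of any of torque_wrench, side_cutters, n_tee from where it was at the start of the episode above 0.02 m).
It also fails if it takes over 67 s, if anything falls off the work surface, if the arm or the gripper's body presses on something with over 40 N, if the wrist force passes 120 N, or if a joint passes its speed limit or range.

## Working session

There is one attempt and no reset: what is moved stays moved. The work goes in short steps, Python scripts to look and compute and a shell command to move; the robot and the scene stay as the last step left them, time stands still between calls to the robot, and variables do not carry over. Pictures are saved under pics/ and viewed, at most 10 in all, crops included, and the job is handed in when it is done.

```bash
mkdir -p pics
cat > h.py <<'E'
import numpy as np, cv2
from station import manip as m
def cal(c):
    d=m.calibration(c); return np.array(d["mtx"]),np.array(d["camera_from_world"])
def ray(c,pt,z):  # share point -> world at height z
    K,T=cal(c); u=np.array([pt[1]*640,pt[0]*480,1]); R=T[:3,:3]; o=-R.T@T[:3,3]
    d=R.T@np.linalg.solve(K,u); return o+d*(z-o[2])/d[2]
def cloud(c,mask,dep):
    K,T=cal(c); r,q=np.nonzero(mask&(dep>0)); z=dep[r,q]
    P=np.linalg.solve(K,np.vstack([q+.5,r+.5,np.ones(len(r))]))*z
    return (T[:3,:3].T@(P-T[:3,3:4])).T
E
python3 - <<'E'
from h import *
ims=[]
for c in ["scene","top"]:
    im,d=m.get_image(c); cv2.imwrite(f"pics/{c}0.png",im[...,::-1])
    for n,z in [("mark",12),("holder_slot",58),("cylinder",57),("panel",12),("rack",0),("free_slot",8),("track",0)]:
        r=m.place_of(c,n)
        print(c,n,[(round(x["score"],2),np.round(np.array(x["point"])*[480,640]),np.round(ray(c,x["point"],z),0)[:2]) for x in r[:2]])
    for n in ["panel","cylinder","rack"]:
        r=m.trace(c,n)
        if r:
            P=cloud(c,r[0]["pixels"],d); print(n,len(P),r[0]["score"],np.round(np.percentile(P,[2,50,98],axis=0)))
            t=P[P[:,2]>np.percentile(P[:,2],98)-6]
            if n!="rack": print(" top",np.round(t.mean(0),1),cv2.minAreaRect(t[:,:2].astype(np.float32)))
print(m.sense())
E
```

```text
scene mark [(0.83, array([242., 315.]), array([565.,   1.]))]
scene holder_slot [(0.61, array([234., 343.]), array([627.,  -8.]))]
scene cylinder [(0.78, array([166., 322.]), array([547., 198.]))]
scene panel [(0.6, array([238., 313.]), array([560.,  11.]))]
scene rack [(0.92, array([335., 212.]), array([ 415., -250.]))]
scene free_slot [(0.92, array([335., 222.]), array([ 435., -251.]))]
scene track [(0.97, array([244., 316.]), array([566.,   4.]))]
panel 3685 0.72 [[ 488. -105.    8.]
 [ 573.  -33.   13.]
 [ 645.  219.   58.]]
 top [566.9 -10.3  58.4] ((570.5512084960938, -70.7401123046875), (164.6478729248047, 161.42922973632812), 4.441187858581543)
cylinder 1944 0.87 [[499. 147.  33.]
 [554. 162.  86.]
 [608. 214. 103.]]
 top [551.3 190.7 100.8] ((551.7440185546875, 190.82369995117188), (111.47250366210938, 49.96843719482422), 2.742008924484253)
rack 5269 0.64 [[ 369. -335.    5.]
 [ 418. -268.   23.]
 [ 473. -191.   94.]]
top mark [(0.72, array([254., 299.]), array([555.,  -8.]))]
top holder_slot []
top cylinder [(0.89, array([252., 203.]), array([553., 194.])), (0.42, array([32
[... 873 characters left out ...]
, -2.00070891e-02]), 'joint_velocities': array([-0.001811  ,  0.00118266,  0.00039187, -0.00017092,  0.00116891,
       -0.0006539 ]), 'joint_torque': array([ 6.60139813e-04, -4.15421462e+01, -2.34420544e+01,  1.18302518e-05,
        3.22431488e-04, -3.61578842e-06]), 'position': array([ 256.70566413, -514.5322867 ,  231.34067543]), 'tool_rot': array([[ 8.94804808e-01,  4.46457562e-01,  2.04275821e-05],
       [ 4.46457562e-01, -8.94804803e-01, -9.75371678e-05],
       [-2.52675076e-05,  9.63967752e-05, -9.99999995e-01]]), 'wrist_force': array([-0.67032754,  0.22797505,  0.0678912 ]), 'moment': array([-0.02691487, -0.00512476,  0.04767834]), 'finger_force': 0.0, 'opening': 85.50203466742968}
```

View pics/scene0.png

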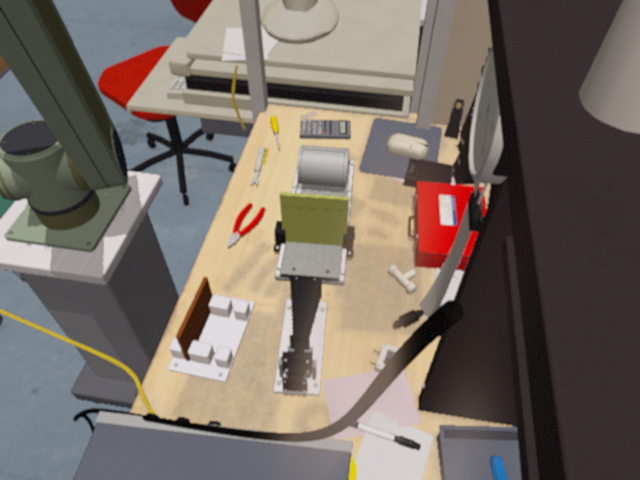

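View pics/top0.png

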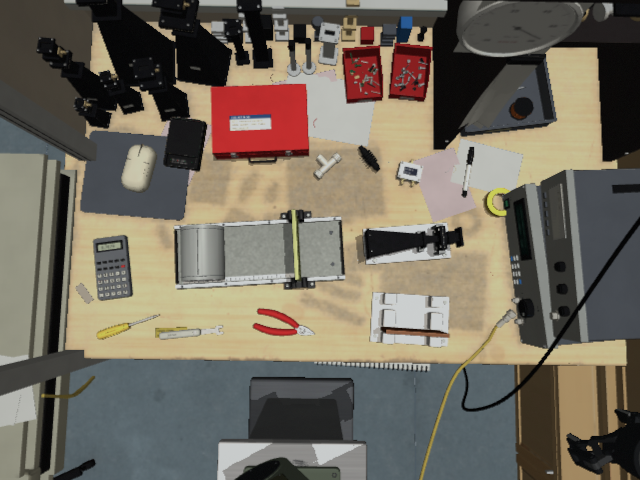

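The scene view shows the olive panel at px (313,220), the cylinder at (322,170), the rack at (212,335) and the horn at (303,330). The top view agrees: panel (297,250), cylinder (203,252), rack (410,320), with the free slot on the far side from the robot. Panel top is at z≈151 at world (561.5, -5), yaw about 4°, which fits the given sizes. On the way to the panel I'll look at the rack from close by.

```bash
python3 -m handwheel '[[[0,5,2],0],[[0,5,2],0],[[0,5,2],-5],[[0,5,2],-5],[[4.5,1.5,0],-5],[[4.5,1.5,0],-5],[[4.5,1.5,0],-2.5],[[4.5,1.5,0],0],[[0,0,0],0]]'
cat > look.py <<'E'
from h import *
import sys
tag=sys.argv[1]
s=m.sense(); print(np.round(s["position"],1),"yaw y",np.degrees(np.arctan2(s["tool_rot"][1,1],s["tool_rot"][0,1])))
im,d=m.get_image("wrist"); cv2.imwrite(f"pics/{tag}.png",im[...,::-1])
for n,z in [("mark",12),("holder_slot",58),("cylinder",57),("panel",12),("rack",0),("free_slot",8)]:
    r=m.place_of("wrist",n); print(n,[(round(x["score"],2),np.round(ray("wrist",x["point"],z),1)[:2]) for x in r[:2]])
P=cloud("wrist",np.ones(d.shape,bool),d)
np.save(f"pics/{tag}.npy",P)
E
python3 look.py w1
python3 - <<'E'
from h import *
P=np.load("pics/w1.npy")
def rect(n,Q): 
    if len(Q)>20: print(n,len(Q),np.round(Q.mean(0),1),cv2.minAreaRect(Q[:,:2].astype(np.float32)))
b=(P[:,0]>330)&(P[:,0]<510)&(P[:,1]>-370)&(P[:,1]<-140)
rect("brown",P[b&(P[:,2]>88)&(P[:,2]<100)])
rect("combs",P[b&(P[:,2]>37)&(P[:,2]<47)])
E
```

```text
t: 2.22
position: [439.0, -253.5, 310.7]
tool_rot: [[0.997, 0.074, -0.0], [0.074, -0.997, 0.001], [-0.0, -0.001, -1.0]]
wrist_force: [0.0, 0.0, -0.0]
opening: 85.6
finger_force: 0.0
[ 439.  -253.5  310.7] yaw y -85.77302403774452
mark [(0.76, array([558.9,  -9.4])), (0.16, array([ 569.2, -155.1]))]
holder_slot [(0.71, array([555.7, -30.4]))]
cylinder []
panel [(0.6, array([561.4,  -3.8])), (0.34, array([560.5,  -6.3]))]
rack [(0.69, array([ 414.8, -252.5]))]
free_slot [(0.97, array([ 432.7, -255. ])), (0.74, array([559.1,  -2.4]))]
brown 959 [ 390.3 -253.6   95.3] ((389.51751708984375, -253.99615478515625), (127.44127655029297, 8.552301406860352), 86.82608032226562)
combs 2364 [ 422.6 -255.3   43.8] ((413.3696594238281, -255.26034545898438), (127.32540893554688, 106.76502990722656), 86.81771087646484)
```

View pics/w1.png

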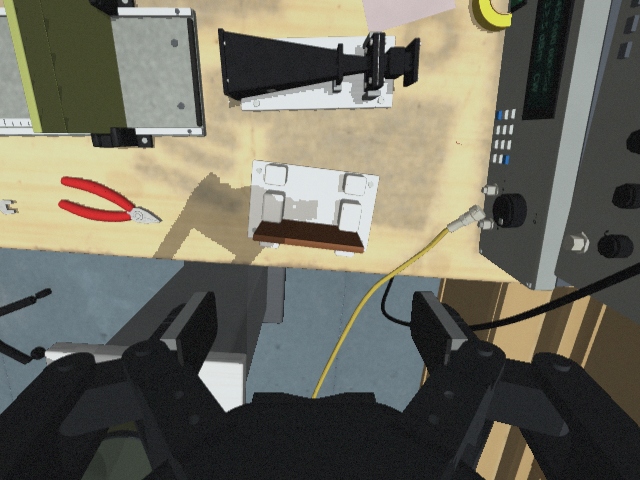

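The wrist view shows the rack at px (315,205), free slot clear on the side away from the brown panel. Clouds of the brown panel and the combs agree: free slot at (437,-256.5), slot direction 86.8°. Moving above the panel now.

```bash
python3 -m handwheel '[[[2.45,5,-1.5],0],[[2.45,5,-1.5],0],[[2.45,5,-1.5],0],[[2.45,5,-1.5],0],[[2.45,5,-1.5],0],[[0,0,0],0]]' 5
python3 look.py w2
python3 - <<'E'
from h import *
P=np.load("pics/w2.npy")
b=(P[:,0]>470)&(P[:,0]<650)&(abs(P[:,1]+5)<40)
Q=P[b&(P[:,2]>147)&(P[:,2]<158)]; print(len(Q),np.round(Q.mean(0),1),cv2.minAreaRect(Q[:,:2].astype(np.float32)))
E
```

```text
t: 3.32
position: [559.4, -2.0, 234.9]
tool_rot: [[0.997, 0.074, -0.002], [0.074, -0.997, 0.001], [-0.002, -0.001, -1.0]]
wrist_force: [-0.7, -0.7, -0.3]
opening: 50.1
finger_force: 0.0
[559.4  -2.  234.9] yaw y -85.7637664745127
mark [(0.65, array([561.3, -10.8]))]
holder_slot [(0.68, array([630.1,  -8. ]))]
cylinder [(0.76, array([547.6, 193.3]))]
panel [(0.87, array([561.5,  -7.5]))]
rack [(0.65, array([ 413.8, -258.1]))]
free_slot [(0.67, array([ 435.4, -259.7]))]
2070 [568.8  -8.2 155.5] ((562.9913940429688, -8.802316665649414), (135.89187622070312, 7.652238368988037), 3.795215606689453)
```

View pics/w2.png

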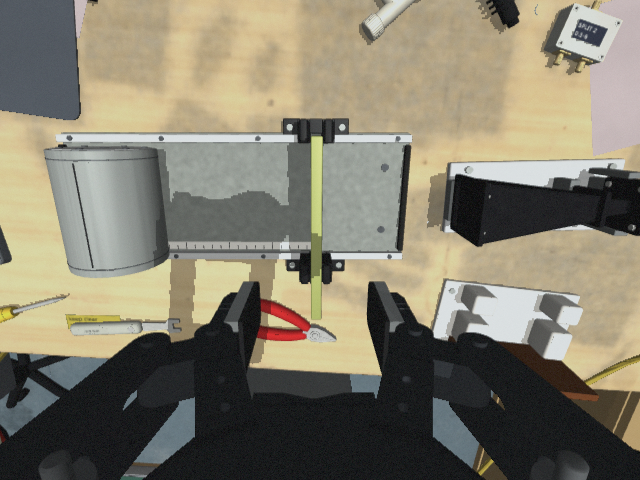

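The panel's top edge runs from px (317,135) to (316,318), midway between the fingers, and its middle is at about (562,-6.5). The cylinder is at (110,210) with the black line on top. Descending to straddle the panel.

```bash
python3 -m handwheel '[[[0.1,-0.4,-2],0],[[0,0,-4],0],[[0,0,-4],0],[[0,0,-2.3],0],[[0,0,0],0],[[0,0,0],0]]' 5
python3 - <<'E'
from h import *
im,d=m.get_image("wrist"); cv2.imwrite("pics/w3.png",im[...,::-1])
print(m.sense()["position"])
E
```

```text
t: 4.42
position: [561.1, -9.0, 114.7]
tool_rot: [[0.998, 0.069, 0.002], [0.069, -0.998, -0.0], [0.002, 0.0, -1.0]]
wrist_force: [0.2, 0.1, 0.1]
opening: 49.8
finger_force: 0.0
[561.25381235  -8.92414104 114.90729109]
```

View pics/w3.png

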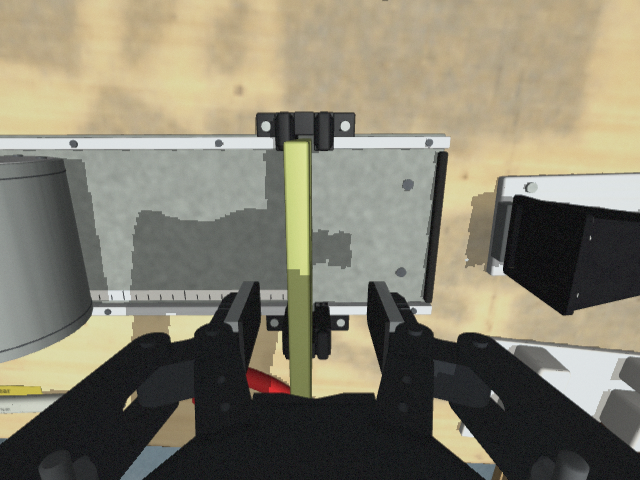

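The panel top at column 299 lies left of the finger centre (~314), so the tool is some 5 mm too far towards -y. Shifting and closing.

```bash
python3 -m handwheel '[[[0.05,0.45,-0.2],0],[[0,0,0],0],[[0,0,0],0]]' 2.4
python3 - <<'E'
from h import *
im,d=m.get_image("wrist")
K,T=cal("wrist"); cx,f=K[0,2],K[0,0]
hsv=cv2.cvtColor(im,cv2.COLOR_RGB2HSV)
for r in (230,300,320,340,360,380):
    dr=d[r]; ok=dr>0
    q=np.arange(640); x=(q+.5-cx)/f*dr
    print(r,[(int(a),int(b),round(float(np.median(dr[a:b])),0),round(float(x[a]),1),round(float(x[b-1]),1)) for a,b in zip(*[e for e in [np.r_[0,np.nonzero(abs(np.diff(dr))>8)[0]+1],np.r_[np.nonzero(abs(np.diff(dr))>8)[0]+1,640]]]) if b-a>5 and np.median(dr[a:b])<260])
E
```

```text
t: 4.85
position: [560.8, -3.9, 111.6]
tool_rot: [[0.998, 0.07, 0.0], [0.07, -0.998, -0.0], [0.0, 0.0, -1.0]]
wrist_force: [0.6, 0.3, -0.3]
opening: 23.7
finger_force: 0.0
230 [(0, 31, 180.0, -166.1, -158.3), (32, 82, 200.0, -157.6, -161.4), (82, 191, 252.0, -175.4, -93.2), (192, 301, 252.0, -91.8, -9.8), (301, 325, 106.0, -3.9, 3.6), (325, 337, 252.0, 9.2, 17.6), (338, 420, 252.0, 19.1, 80.4), (421, 449, 251.0, 82.3, 99.3), (449, 640, 218.0, 108.8, 173.9)]
300 [(0, 96, 199.0, -169.9, -160.9), (253, 289, 136.0, -25.0, -11.8), (302, 325, 113.0, -3.8, 3.8), (339, 361, 131.0, 12.2, 18.6), (361, 375, 140.0, 20.2, 25.9), (550, 640, 189.0, 148.6, 187.0)]
320 [(0, 94, 200.0, -171.6, -156.0), (243, 289, 115.0, -24.1, -11.7), (290, 302, 245.0, -17.0, -8.8), (302, 325, 116.0, -3.9, 3.9), (325, 337, 244.0, 8.9, 17.1), (339, 374, 118.0, 12.2, 20.3), (375, 385, 114.0, 20.8, 24.6)]
340 [(0, 69, 195.0, -175.1, -156.8), (168, 234, 104.0, -45.0, -27.0), (234, 273, 104.0, -24.7, -12.8), (273, 286, 122.0, -13.5, -11.8), (289, 302, 227.0, -16.7, -8.2), (302, 325, 118.0, -3.9, 4.0), (325, 339, 227.0, 8.3, 17.6), (342, 355, 121.0, 12.2, 13.9), (355, 394, 103.0, 13.1, 24.9), (394, 460, 104.0, 27.4, 45.8)]
360 [(0, 25, 190.0, -176.8, -170.1), (137, 226, 95.0, -50.3, -27.7), (226, 273, 86.0, -22.6, -11.5), (273, 283, 123.0, -13.7, -11.8), (292, 303, 231.0, -14.7, -7.7), (303, 324, 120.0, -3.6, 3.7), (325, 335, 231.0, 8.5, 14.7), (345, 355, 124.0, 12.2, 14.0), (355, 402, 87.0, 11.8, 23.1), (402, 491, 95.0, 28.0, 50.8)]
380 [(106, 177, 87.0, -54.3, -38.9), (181, 204, 104.0, -42.3, -34.4), (205, 221, 105.0, -34.0, -29.6), (221, 273, 80.0, -22.1, -10.6), (303, 324, 123.0, -3.7, 3.7), (355, 407, 80.0, 11.0, 22.4), (407, 447, 104.0, 29.9, 43.0), (451, 522, 87.0, 38.7, 55.0), (528, 579, 256.0, 179.7, 204.7)]
```

Centred within 0.2 mm (gap -11.8…12.2, panel -3.8…3.9). Close, then lift.

```bash
python3 -m handwheel '[[[0,0,0],0],[[0,0,0],0],[[0,0,0],0],[[0,0,0],0]]' 0 && python3 -m handwheel '[[[0,0,0.5],0],[[0,0,1],0],[[0,0,1.5],0],[[0,0,2],0],[[0,0,2],0],[[0,0,0],0]]'
```

```text
t: 5.4
position: [560.9, -4.0, 111.5]
tool_rot: [[0.998, 0.07, 0.0], [0.07, -0.998, -0.0], [0.0, 0.0, -1.0]]
wrist_force: [0.8, -0.1, 0.9]
opening: 7.4
finger_force: 58.8
t: 6.15
position: [562.0, -4.1, 183.7]
tool_rot: [[0.998, 0.07, 0.005], [0.07, -0.998, -0.0], [0.005, 0.001, -1.0]]
wrist_force: [-0.2, 0.7, -1.5]
opening: 7.3
finger_force: 58.4
```

```bash
python3 -m handwheel '[[[0,0,2],0],[[0,0,3],0],[[-1.2,-2.5,2],8],[[-1.7,-3.5,0],10],[[-1.7,-3.5,0],10],[[-1.7,-3.5,0],10],[[-1.7,-3.5,0],10],[[-1.7,-3.5,0],10],[[-1.5,-3,0],10],[[-1.2,-2.2,0],8]]' && python3 -m handwheel '[[[0,0,0],6.8],[[0,0,0],0],[[0,0,0],0]]'; python3 look.py w4
python3 - <<'E'
from h import *
P=np.load("pics/w4.npy")
b=(P[:,0]>330)&(P[:,0]<530)&(P[:,1]>-370)&(P[:,1]<-140)
for lo,hi in ((37,48),(88,100),(225,300)):
    Q=P[b&(P[:,2]>lo)&(P[:,2]<hi)]
    if len(Q): print(lo,len(Q),np.round(Q.mean(0),1),cv2.minAreaRect(Q[:,:2].astype(np.float32)))
E
```

```text
t: 7.4
position: [435.6, -257.0, 250.7]
tool_rot: [[0.17, 0.986, -0.001], [0.986, -0.17, 0.0], [0.0, -0.001, -1.0]]
wrist_force: [0.2, 0.1, -2.6]
opening: 7.2
finger_force: 58.5
t: 7.78
position: [436.6, -255.7, 251.0]
tool_rot: [[0.057, 0.998, -0.0], [0.998, -0.057, 0.0], [0.0, -0.001, -1.0]]
wrist_force: [0.3, -0.3, -0.7]
opening: 7.3
finger_force: 58.5
[ 436.6 -255.7  251. ] yaw y -3.2571613658206187
mark []
holder_slot []
cylinder []
panel [(0.6, array([ 434.5, -296.3]))]
rack [(0.78, array([ 415.2, -251.9]))]
free_slot [(0.72, array([ 436.5, -260. ]))]
37 2830 [ 415.9 -247.4   43.4] ((417.33831787109375, -252.83389282226562), (126.634033203125, 106.93383026123047), 87.17170715332031)
88 1285 [ 393.9 -247.9   95.3] ((393.28668212890625, -251.86390686035156), (127.4083023071289, 8.384242057800293), 87.32428741455078)
225 10008 [ 437.5 -234.6  290. ] ((437.8870544433594, -232.0440673828125), (73.80509948730469, 68.16022491455078), 44.731666564941406)
```

View pics/w4.png

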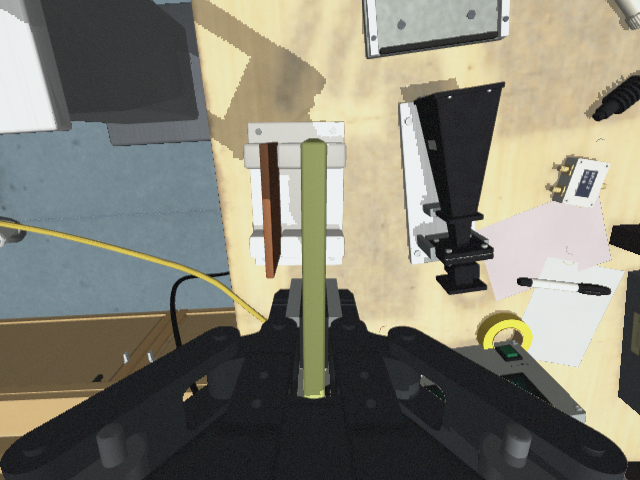

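The held panel's top edge is at columns 302-325 and the free slot is right behind it; the brown panel is at (268,210). The first estimate was taken while the arm was still settling, so I'll re-measure now at rest, from the wrist and top cameras.

Run:
```python
from h import *
print(np.round(m.sense()["position"],1))
def rects(c):
    im,d=m.get_image(c); P=cloud(c,np.ones(d.shape,bool),d)
    b=(P[:,0]>330)&(P[:,0]<530)&(P[:,1]>-370)&(P[:,1]<-140)
    for lo,hi in ((37,48),(88,100)):
        Q=P[b&(P[:,2]>lo)&(P[:,2]<hi)]
        if len(Q)>20: print(c,lo,len(Q),cv2.minAreaRect(Q[:,:2].astype(np.float32)))
    return d
d=rects("wrist"); rects("top"); rects("scene")
# camera-frame: brown panel and comb x extents along rows vs held panel
K,T=cal("wrist"); f,cx=K[0,0],K[0,2]; print(f,cx)
R=m.sense()["tool_rot"]; print(np.round(T[:3,:3]@R,4).tolist(), np.round((T@np.r_[m.sense()["position"],1])[:3],1))
x=(np.arange(640)+.5-cx)/f*d
for r in (145,155,165,180,240,250,260):
    dr=d[r]; e=np.r_[0,np.nonzero(abs(np.diff(dr))>6)[0]+1,640]
    print(r,[(int(a),int(b),int(np.median(dr[a:b])),round(float(x[r,a]),1),round(float(x[r,b-1]),1)) for a,b in zip(e[:-1],e[1:]) if b-a>3 and 230<a<350])
```

```text
[ 436.8 -255.9  251.3]
wrist 37 2791 ((416.9578857421875, -252.6387939453125), (126.09190368652344, 106.66571044921875), 87.31372833251953)
wrist 88 1276 ((392.9844055175781, -251.98007202148438), (127.6985855102539, 8.313042640686035), 87.1131591796875)
top 37 730 ((416.51611328125, -251.63836669921875), (125.41751098632812, 105.91709899902344), 87.0121841430664)
top 88 219 ((392.7473449707031, -240.57028198242188), (106.48483276367188, 8.284642219543457), 86.7529525756836)
scene 37 1140 ((418.90106201171875, -253.14385986328125), (127.51659393310547, 106.70357513427734), 87.35453796386719)
scene 88 150 ((393.4645690917969, -289.002685546875), (52.874290466308594, 9.477987289428711), 87.76117706298828)
331.361424449843 313.4411728713115
[[-0.0002, 1.0, -0.0001], [-0.9574, -0.0002, -0.2889], [-0.2889, 0.0, 0.9574]] [  0.7  28.  158.9]
145 [(243, 253, 340, -72.3, -62.8), (254, 259, 340, -60.6, -56.5), (259, 269, 289, -47.2, -39.6), (277, 286, 339, -37.0, -28.7), (287, 301, 339, -26.7, -13.3), (301, 327, 98, -3.6, 3.9), (327, 346, 340, 14.4, 33.1), (346, 425, 379, 37.9, 124.6)]
155 [(2
[... 431 characters left out ...]
79, 301, 383, -39.3, -15.0), (301, 327, 101, -3.7, 4.0), (327, 343, 384, 16.3, 33.7), (343, 348, 392, 35.5, 40.2), (349, 356, 392, 42.5, 49.9)]
240 [(249, 264, 369, -71.6, -55.7), (264, 274, 315, -46.5, -39.0), (280, 302, 369, -37.0, -13.3), (302, 326, 107, -3.5, 3.9), (326, 344, 368, 14.5, 33.7), (344, 438, 412, 38.7, 138.5)]
250 [(250, 264, 372, -71.0, -56.0), (264, 273, 317, -47.1, -39.4), (281, 302, 372, -36.0, -13.4), (302, 326, 108, -3.5, 4.0), (326, 344, 372, 14.7, 34.0), (344, 409, 417, 39.2, 119.7)]
260 [(233, 252, 421, -101.9, -78.8), (255, 265, 412, -72.6, -60.7), (265, 274, 321, -46.5, -39.0), (279, 302, 412, -42.3, -14.9), (304, 326, 109, -2.9, 4.0), (326, 390, 420, 16.2, 96.7)]
```

All three cameras agree now: comb centre (417,-252.3), so the free slot is at about (441,-253.7); shift +4.5 mm in x and +1.5 mm in y. I'll stop just over the mouth and check.

```bash
python3 -m handwheel '[[[0.45,0.15,0],0.3],[[0,0,-3],0],[[0,0,-3],0],[[0,0,-2.5],0],[[0,0,-1.2],0],[[0,0,0],0],[[0,0,0],0],[[0,0,0],0]]'
python3 - <<'E'
from h import *
im,d=m.get_image("wrist"); print(np.round(m.sense()["position"],1))
K,T=cal("wrist"); f,cx=K[0,0],K[0,2]
x=(np.arange(640)+.5-cx)/f*d
for r in range(60,300,20):
    dr=d[r]; e=np.r_[0,np.nonzero(abs(np.diff(dr))>6)[0]+1,640]
    print(r,[(int(np.median(dr[a:b])),round(float(x[r,a]),1),round(float(x[r,b-1]),1)) for a,b in zip(e[:-1],e[1:]) if b-a>3 and 170<a<400])
E
```

```text
t: 9.28
position: [441.8, -254.9, 155.3]
tool_rot: [[0.05, 0.999, 0.002], [0.999, -0.05, -0.001], [-0.001, 0.002, -1.0]]
wrist_force: [-0.4, -0.4, -2.3]
opening: 7.3
finger_force: 58.5
[ 441.7 -254.8  155.2]
60 [(268, -29.1, 215.2)]
80 [(272, -43.5, 128.3)]
100 []
120 [(274, -77.8, 113.3)]
140 [(286, -123.9, -80.3), (278, -77.4, -7.5), (117, -2.8, 2.8), (278, 8.4, 28.7), (286, 30.3, 118.6)]
160 [(291, -121.3, -89.9), (250, -78.0, -65.5), (249, -51.9, -9.8), (99, -3.6, 4.0), (250, 10.6, 28.2), (291, 33.5, 125.2)]
180 [(296, -121.9, -98.3), (296, -96.5, -88.4), (255, -75.5, -66.3), (211, -52.1, -44.5), (255, -41.2, -10.0), (101, -3.7, 3.7), (255, 10.9, 27.1), (296, 32.2, 131.1)]
200 [(301, -118.0, -81.3), (292, -78.2, -74.1), (206, -51.4, -44.6), (248, -44.5, -44.5), (293, -44.6, -11.5), (103, -3.7, 4.1), (293, 12.5, 28.5), (301, 30.1, 112.5)]
220 [(1057, -427.5, -408.1), (306, -118.5, -80.2), (299, -77.6, -74.8), (219, -51.7, -44.4), (298, -44.7, -11.7), (105, -3.8, 3.8), (299, 11.8, 29.0), (306, 30.5, 143.3)]
240 [(312, -118.1, -81.1), (304, -78.4, -74.1), (219, -51.6, -44.4), (304, -44.5, -10.9), (106, -3.5, 3.9), (304, 12.0, 28.7), (312, 30.3, 128.8)]
260 [(318, -118.3, -81.9), (300, -76.2, -72.6), (220, -52.2, -44.4), (300, -41.9, -18.9), (300, -17.1, -10.8), (109, -3.7, 4.0), (299, 11.8, 27.3), (318, 30.8, 158.8)]
280 [(324, -116.0, -90.0), (278, -76.7, -65.7), (222, -51.6, -48.3), (234, -47.0, -44.4), (276, -44.8, -44.3), (278, -42.3, -19.4), (148, -9.8, -5.3), (111, -3.7, 4.1), (148, 5.8, 10.4), (279, 20.2, 27.9), (324, 33.4, 59.8), (324, 61.8, 122.6)]
```

Brown panel centre is at -48.1 in the camera frame, panel at +0.1: aligned within 0.3 mm. Lower.

```bash
python3 -m handwheel '[[[0,0,-1],0],[[0,0,-1],0],[[0,0,-1],0],[[0,0,-0.7],0],[[0,0,-0.5],0],[[0,0,-0.3],0],[[0,0,0],0],[[0,0,0],0]]'
```

```text
t: 10.32
position: [441.4, -254.6, 109.6]
tool_rot: [[0.05, 0.999, 0.001], [0.999, -0.05, -0.0], [-0.0, 0.001, -1.0]]
wrist_force: [-0.5, 0.0, -1.5]
opening: 7.5
finger_force: 58.6
```

```bash
python3 -m handwheel '[[[0,0,-0.1],0],[[0,0,-0.1],0],[[0,0,0],0],[[0,0,0],0]]'; python3 -m handwheel '[[[0,0,-0.1],0],[[0,0,0],0],[[0,0,0],0]]'
```

```text
t: 10.82
position: [441.3, -254.7, 107.5]
tool_rot: [[0.05, 0.999, 0.0], [0.999, -0.05, -0.0], [-0.0, 0.0, -1.0]]
wrist_force: [-0.9, -0.2, 0.3]
opening: 7.3
finger_force: 58.8
t: 11.2
position: [441.5, -254.7, 107.5]
tool_rot: [[0.05, 0.999, 0.001], [0.999, -0.05, -0.001], [-0.001, 0.001, -1.0]]
wrist_force: [-1.9, 1.0, 6.3]
opening: 7.2
finger_force: 60.0
```

Seated: 6 N push-back at the expected height. Open modestly (the brown panel is close), rise, and check.

```bash
python3 -m handwheel '[[[0,0,0],0],[[0,0,0],0],[[0,0,0],0]]' 2.6; python3 -m handwheel '[[[0,0,1.5],0],[[0,0,3],0],[[0,0,4],0],[[0,0,4],0],[[0,0,2],0],[[0,0,0],0],[[0,0,0],0]]'
python3 - <<'E'
from h import *
im,d=m.get_image("wrist"); cv2.imwrite("pics/w5.png",im[...,::-1]); P=cloud("wrist",np.ones(d.shape,bool),d)
b=(P[:,0]>330)&(P[:,0]<530)&(P[:,1]>-370)&(P[:,1]<-140)
Q=P[b&(P[:,2]>140)&(P[:,2]<156)];print(len(Q),Q.mean(0),cv2.minAreaRect(Q[:,:2].astype(np.float32)))
im,d=m.get_image("top"); P=cloud("top",np.ones(d.shape,bool),d)
def rc(n,Q): print(n,len(Q),np.round(Q.mean(0),1),cv2.minAreaRect(Q[:,:2].astype(np.float32)))
# red line
h=im.astype(int); red=(h[...,0]>110)&(h[...,1]<70)&(h[...,2]<70)
K,T=cal("top")
Q=cloud("top",red,d); Q=Q[(abs(Q[:,0]-562)<70)&(abs(Q[:,1])<40)&(Q[:,2]<25)]
if len(Q)>5: rc("red",Q)
b=(abs(P[:,0]-560)<140)&(P[:,1]>-140)&(P[:,1]<300)
Q=P[b&(P[:,2]>8)&(P[:,2]<26)&(abs(P[:,0]-556)<90)]; rc("track",Q)
Q=P[b&(P[:,2]>95)&(P[:,2]<108)&(P[:,1]>100)]; rc("cyl",Q)
print(m.place_of("top","mark"), [ray("top",x["point"],12) for x in m.place_of("top","mark")])
E
```

```text
t: 11.58
position: [441.2, -254.5, 106.2]
tool_rot: [[0.05, 0.999, -0.0], [0.999, -0.05, 0.0], [0.0, -0.0, -1.0]]
wrist_force: [0.5, 0.6, 0.1]
opening: 25.8
finger_force: 0.0
t: 12.45
position: [440.7, -254.2, 250.7]
tool_rot: [[0.05, 0.999, -0.001], [0.999, -0.05, 0.001], [0.001, -0.001, -1.0]]
wrist_force: [-0.4, 0.4, -0.1]
opening: 26.5
finger_force: 0.0
1760 [ 441.85362296 -247.07605563  149.06504534] ((441.4732971191406, -252.36862182617188), (135.42953491210938, 7.566868782043457), 87.47022247314453)
track 8114 [557.3  44.2  13. ] ((556.7796020507812, 85.63372802734375), (168.7815399169922, 382.2567443847656), 3.7499189376831055)
cyl 1198 [548.4 192.6  99.3] ((548.7885131835938, 193.08087158203125), (111.98895263671875, 53.10052490234375), 2.4436893463134766)
[{'point': [0.5306, 0.4664], 'score': 0.91}, {'point': [0.6458, 0.6386], 'score': 0.34}] [array([553.97524721,  -6.66035432,  12.        ]), array([ 436.44487771, -249.63951111,   12.        ])]
```

View pics/w5.png

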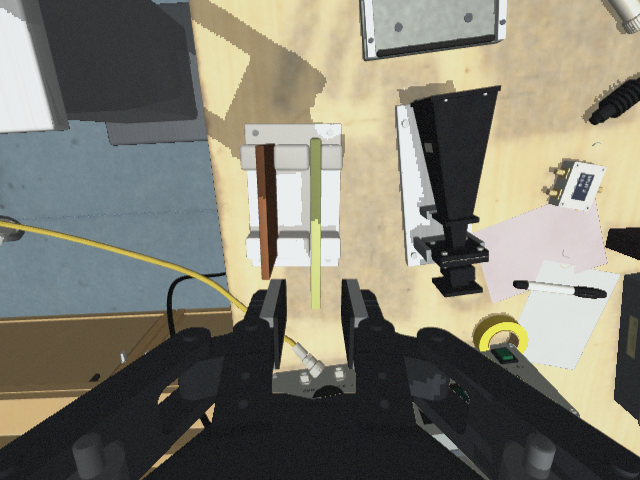

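Panel stands down in the free slot: top edge at z≈149 (148 expected), centre (441.5,-252.4), upright at px (316,220). Now over the track, behind the cylinder, fingers side by side along its axis.

```bash
python3 -m handwheel '[[[0.9,4,0],0],[[0.9,5,0],0],[[0.9,5,0],0],[[0.9,5,0],1],[[0.9,5,0],1],[[0.9,5,0],1],[[0.9,5,0],1],[[1,5,0],1],[[1,5,0],1],[[1,5,0],0.7]]' 5.5; python3 -m handwheel '[[[1,4,0],0],[[0,0,0],0],[[0,0,0],0],[[0,0,0],0]]'
python3 - <<'E'
from h import *
im,d=m.get_image("wrist"); cv2.imwrite("pics/w6.png",im[...,::-1]); P=cloud("wrist",np.ones(d.shape,bool),d); print(np.round(m.sense()["position"],1))
def rc(n,Q): 
    if len(Q)>9: print(n,len(Q),np.round(Q.mean(0),1),cv2.minAreaRect(Q[:,:2].astype(np.float32)))
a=abs(P[:,0]-550)<130
rc("cyl",P[a&(P[:,2]>92)&(P[:,2]<108)&(P[:,1]>120)&(P[:,1]<260)])
im,d=m.get_image("top"); P=cloud("top",np.ones(d.shape,bool),d); c=P[(abs(P[:,0]-550)<90)&(P[:,1]>130)&(P[:,1]<260)&(P[:,2]>92)&(P[:,2]<108)]; rc("top cyl",c)
h=im.astype(int); red=(h[...,0]>h[...,1]+40)&(h[...,0]>h[...,2]+40)
cv2.imwrite("pics/top6.png",cv2.resize(im[190:320,160:360,::-1],None,fx=4,fy=4,interpolation=cv2.INTER_NEAREST))
Q=cloud("top",red,d); rc("red",Q[(abs(Q[:,0]-562)<62)&(abs(Q[:,1])<30)&(Q[:,2]<25)])
E
```

```text
t: 13.9
position: [534.2, 237.1, 250.6]
tool_rot: [[-0.067, 0.998, -0.001], [0.998, 0.067, -0.001], [-0.001, -0.001, -1.0]]
wrist_force: [-0.3, -0.4, 0.7]
opening: 55.2
finger_force: 0.0
t: 14.4
position: [544.0, 274.3, 251.3]
tool_rot: [[-0.065, 0.998, -0.0], [0.998, 0.065, -0.0], [-0.0, -0.0, -1.0]]
wrist_force: [0.5, 0.3, 0.1]
opening: 54.8
finger_force: 0.0
[544.1 274.3 251.4]
cyl 6112 [549.6 198.8 100. ] ((549.4963989257812, 194.7864532470703), (113.9859390258789, 62.36982727050781), 2.8889687061309814)
top cyl 1446 [549.  192.4  98.3] ((548.9791259765625, 193.07684326171875), (112.6606674194336, 59.39665222167969), 2.147871255874634)
red 103 [563.   -5.2  11.8] ((563.4638671875, -5.122871398925781), (119.73931121826172, 4.116150379180908), 4.025618076324463)
```

View pics/top6.png

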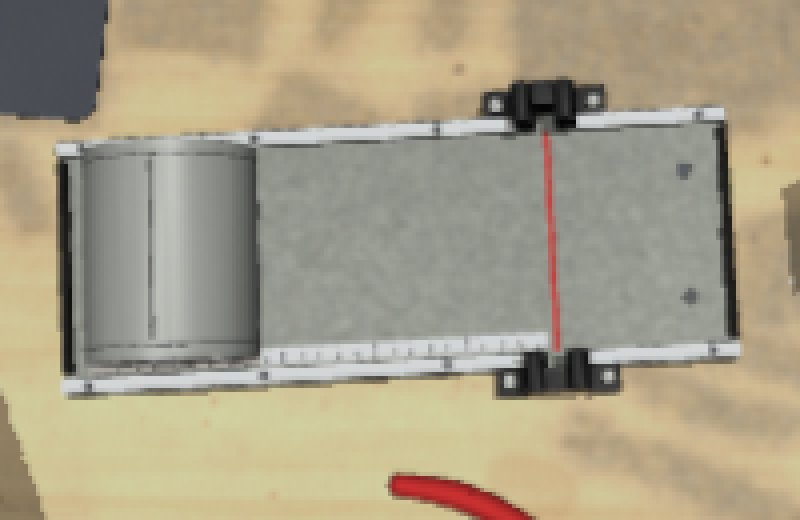

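View pics/w6.png

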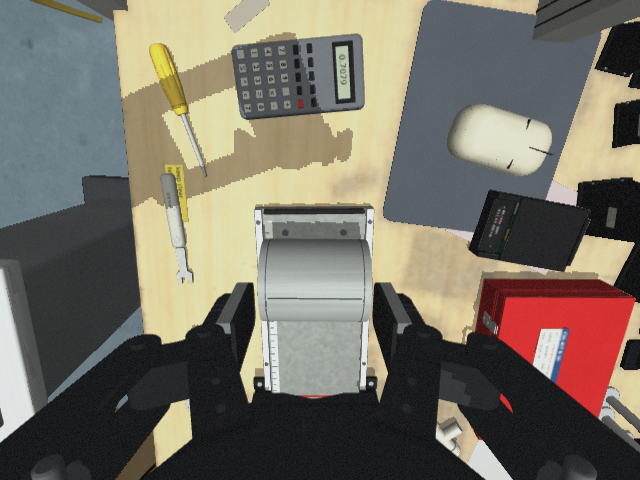

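The red line shows fully, at (563,-5) direction 4°; the cylinder is at px (318,280) in the wrist view, black line on its barrel, some 198 mm along the track from the line. The fingers are behind it with about 25 mm gap. Descend to TCP z≈42.

```bash
python3 -m handwheel '[[[0,0,-4],0],[[0,0,-5],0],[[0,0,-5],0],[[0,0,-4],0],[[0,0,-2],0],[[0,0,-0.9],0],[[0,0,0],0]]'; python3 -m handwheel '[[[0.03,-0.4,0],0],[[0.03,-0.4,0],0],[[0.03,-0.4,0],0],[[0.02,-0.2,0],0],[[0.02,-0.2,0],0],[[0.02,-0.2,0],0],[[0.02,-0.2,0],0],[[0.02,-0.2,0],0],[[0.02,-0.2,0],0]]'
python3 - <<'E'
from h import *
im,d=m.get_image("top"); P=cloud("top",np.ones(d.shape,bool),d)
c=P[(abs(P[:,0]-550)<65)&(P[:,1]>130)&(P[:,1]<232)&(P[:,2]>88)&(P[:,2]<106)]; print(cv2.minAreaRect(c[:,:2].astype(np.float32)))
E
```

```text
t: 15.38
position: [544.4, 275.1, 42.5]
tool_rot: [[-0.066, 0.998, 0.0], [0.998, 0.066, -0.0], [-0.0, 0.0, -1.0]]
wrist_force: [-0.2, 0.5, 0.5]
opening: 54.9
finger_force: 0.0
t: 16.5
position: [546.3, 251.3, 42.3]
tool_rot: [[-0.067, 0.998, 0.0], [0.998, 0.067, -0.0], [-0.0, 0.0, -1.0]]
wrist_force: [-0.1, 0.2, -0.1]
opening: 55.3
finger_force: 0.0
((549.1890258789062, 193.8924102783203), (113.1067123413086, 67.73841857910156), 2.3435754776000977)
```

Near contact. Slow push begins, then check.

```bash
python3 -m handwheel '[[[0.01,-0.1,0],0],[[0.01,-0.1,0],0],[[0.01,-0.15,0],0],[[0.01,-0.2,0],0],[[0.01,-0.2,0],0],[[0.01,-0.2,0],0],[[0.02,-0.2,0],0],[[0.02,-0.2,0],0],[[0.02,-0.2,0],0],[[0.02,-0.25,0],0]]'
python3 -m handwheel '[[[0.02,-0.25,0],0],[[0.02,-0.25,0],0],[[0.02,-0.25,0],0],[[0.02,-0.25,0],0],[[0.02,-0.25,0],0],[[0.02,-0.25,0],0],[[0.02,-0.25,0],0],[[0.02,-0.25,0],0],[[0.02,-0.25,0],0],[[0.02,-0.25,0],0]]'
cat > cyl.py <<'E'
from h import *
s=m.sense(); p=s["position"]; a=np.radians(3.9); Y=np.array([-np.sin(a),np.cos(a)]); M=np.array([563,-4.6])
ty=(p[:2]-M)@Y
im,d=m.get_image("top"); P=cloud("top",np.ones(d.shape,bool),d)
t=(P[:,:2]-M)@Y; u=(P[:,:2]-M)@np.array([Y[1],-Y[0]])
k=(abs(u)<52)&(P[:,2]>70)&(P[:,2]<106)&(t<ty-20)&(t>ty-150)
P,t,u=P[k],t[k],u[k]
# cylinder fit: z = zc + sqrt(R^2-(t-tc-g*u)^2)
from scipy.optimize import least_squares
f=lambda q: np.hypot(t-q[0]-q[1]*u,P[:,2]-q[2])-45
r=least_squares(f,[ty-56,0,57],loss="soft_l1",f_scale=1).x
print("t",s["t"],"tool y",round(ty,1),"cyl y",round(r[0],1),"gap",round(ty-r[0],1),"skew deg",round(np.degrees(np.arctan(r[1])),2),"zc",round(r[2],1),"n",len(t),"F",np.round(s["wrist_force"],1))
E
python3 cyl.py
```

```text
t: 17.8
position: [547.8, 233.4, 42.4]
tool_rot: [[-0.067, 0.998, 0.0], [0.998, 0.067, 0.0], [0.0, 0.0, -1.0]]
wrist_force: [0.2, 1.0, 0.0]
opening: 55.0
finger_force: 0.1
t: 19.05
position: [549.7, 208.3, 42.4]
tool_rot: [[-0.067, 0.998, 0.0], [0.998, 0.067, 0.0], [0.0, 0.0, -1.0]]
wrist_force: [-0.7, 0.7, 0.5]
opening: 55.4
finger_force: 0.1
t 19.05 tool y 213.3 cyl y 155.8 gap 57.5 skew deg -0.57 zc 56.1 n 2002 F [-0.7  0.7  0.5]
```

It rolls at the finger, square within 0.6°. Continue.

```bash
for i in 1; do python3 -m handwheel '[[[0.02,-0.25,0],0],[[0.02,-0.3,0],0],[[0.02,-0.3,0],0],[[0.02,-0.3,0],0],[[0.02,-0.3,0],0],[[0.02,-0.3,0],0],[[0.02,-0.3,0],0],[[0.02,-0.3,0],0],[[0.02,-0.3,0],0],[[0.02,-0.3,0],0]]'; done
python3 -m handwheel '[[[0.02,-0.3,0],0],[[0.02,-0.3,0],0],[[0.02,-0.3,0],0],[[0.02,-0.3,0],0],[[0.02,-0.3,0],0],[[0.02,-0.3,0],0],[[0.02,-0.3,0],0],[[0.02,-0.3,0],0],[[0.02,-0.3,0],0],[[0.02,-0.3,0],0]]'
python3 -m handwheel '[[[0.02,-0.3,0],0],[[0.02,-0.3,0],0],[[0.02,-0.3,0],0],[[0.02,-0.3,0],0],[[0.02,-0.3,0],0],[[0.02,-0.3,0],0],[[0.02,-0.25,0],0],[[0.02,-0.25,0],0],[[0.02,-0.25,0],0],[[0.02,-0.25,0],0]]'
python3 cyl.py
```

```text
t: 20.35
position: [551.7, 178.8, 42.3]
tool_rot: [[-0.067, 0.998, 0.0], [0.998, 0.067, -0.0], [-0.0, 0.0, -1.0]]
wrist_force: [0.4, -0.1, -0.2]
opening: 55.2
finger_force: 0.1
t: 21.6
position: [553.7, 148.8, 42.3]
tool_rot: [[-0.067, 0.998, 0.0], [0.998, 0.067, 0.0], [0.0, 0.0, -1.0]]
wrist_force: [-0.5, 0.1, -0.5]
opening: 55.0
finger_force: 0.1
t: 22.85
position: [555.7, 120.8, 42.4]
tool_rot: [[-0.067, 0.998, 0.0], [0.998, 0.067, -0.0], [-0.0, 0.0, -1.0]]
wrist_force: [-0.9, -0.0, 0.3]
opening: 55.1
finger_force: 0.1
t 22.85 tool y 125.6 cyl y 68.2 gap 57.4 skew deg -0.75 zc 56.1 n 1833 F [-0.9 -0.   0.3]
```

```bash
python3 -m handwheel '[[[0.02,-0.25,0],0],[[0.02,-0.25,0],0],[[0.02,-0.25,0],0],[[0.02,-0.25,0],0],[[0.02,-0.25,0],0],[[0.02,-0.25,0],0],[[0.02,-0.25,0],0],[[0.02,-0.25,0],0],[[0.02,-0.25,0],0],[[0.02,-0.25,0],0]]'
python3 -m handwheel '[[[0.01,-0.2,0],0],[[0.01,-0.2,0],0],[[0.01,-0.2,0],0],[[0.01,-0.2,0],0],[[0.01,-0.2,0],0],[[0.01,-0.2,0],0],[[0.01,-0.15,0],0],[[0.01,-0.15,0],0],[[0.01,-0.15,0],0],[[0.01,-0.15,0],0]]'
python3 cyl.py
```

```text
t: 24.15
position: [557.7, 95.8, 42.3]
tool_rot: [[-0.066, 0.998, 0.0], [0.998, 0.066, -0.0], [-0.0, 0.0, -1.0]]
wrist_force: [-0.3, 0.5, -0.7]
opening: 54.8
finger_force: 0.1
t: 25.4
position: [558.7, 77.9, 42.4]
tool_rot: [[-0.067, 0.998, 0.0], [0.998, 0.067, 0.0], [0.0, 0.0, -1.0]]
wrist_force: [0.5, 0.0, 0.2]
opening: 55.0
finger_force: 0.1
t 25.4 tool y 82.6 cyl y 25.2 gap 57.4 skew deg -0.66 zc 56.3 n 1508 F [0.5 0.  0.2]
```

```bash
python3 -m handwheel '[[[0.01,-0.15,0],0],[[0.01,-0.15,0],0],[[0.01,-0.15,0],0],[[0.01,-0.15,0],0],[[0.01,-0.12,0],0],[[0.01,-0.12,0],0],[[0.01,-0.12,0],0],[[0.01,-0.12,0],0],[[0.01,-0.1,0],0],[[0.01,-0.1,0],0]]'
python3 -m handwheel '[[[0.01,-0.1,0],0],[[0.01,-0.1,0],0],[[0.01,-0.1,0],0],[[0.01,-0.1,0],0],[[0,-0.1,0],0],[[0,-0.08,0],0],[[0,-0.06,0],0],[[0,-0.05,0],0],[[0,-0.03,0],0],[[0,0,0],0]]'
python3 cyl.py
```

```text
t: 26.7
position: [559.7, 65.1, 42.3]
tool_rot: [[-0.067, 0.998, 0.0], [0.998, 0.067, -0.0], [-0.0, 0.0, -1.0]]
wrist_force: [-0.7, 0.4, -0.1]
opening: 54.8
finger_force: 0.1
t: 27.95
position: [560.1, 57.9, 42.3]
tool_rot: [[-0.067, 0.998, 0.0], [0.998, 0.067, -0.0], [-0.0, 0.0, -1.0]]
wrist_force: [0.7, -0.1, -0.0]
opening: 55.1
finger_force: 0.0
t 27.95 tool y 62.6 cyl y 5.1 gap 57.5 skew deg -0.78 zc 56.2 n 1353 F [ 0.7 -0.1 -0. ]
```

```bash
python3 -m handwheel '[[[0,-0.06,0],0],[[0.01,-0.08,0],0],[[0,-0.08,0],0],[[0.01,-0.08,0],0],[[0,-0.08,0],0],[[0.01,-0.06,0],0],[[0,-0.05,0],0],[[0,-0.04,0],0],[[0,-0.03,0],0],[[0,0,0],0]]'
python3 -m handwheel '[[[0,0,0],0],[[0,0,0],0],[[0,0,0],0],[[0,0,0],0]]'; python3 cyl.py
python3 - <<'E'
from h import *
for c in ("top","scene"):
    m.get_image(c); print(c,[(x["score"],np.round(ray(c,x["point"],57),1)) for x in m.place_of(c,"cylinder")[:1]])
E
```

```text
t: 29.25
position: [560.4, 52.3, 42.3]
tool_rot: [[-0.067, 0.998, 0.0], [0.998, 0.067, -0.0], [-0.0, 0.0, -1.0]]
wrist_force: [0.0, -0.5, 0.4]
opening: 55.0
finger_force: 0.0
t: 29.75
position: [560.4, 52.4, 42.3]
tool_rot: [[-0.067, 0.998, 0.0], [0.998, 0.067, -0.0], [-0.0, 0.0, -1.0]]
wrist_force: [0.0, -0.2, 0.6]
opening: 55.0
finger_force: 0.0
t 29.75 tool y 57.0 cyl y -0.5 gap 57.5 skew deg -0.63 zc 56.4 n 1301 F [ 0.  -0.2  0.6]
top [(0.89, array([562.2,  -4.3,  57. ]))]
scene [(0.94, array([563.8,  -1.6,  57. ]))]
```

At rest on the line (about 0 ±1 mm, skew <1°). Retreat along the track, rise, and check once more.

```bash
python3 -m handwheel '[[[0,0.1,0],0],[[-0.02,0.4,0],0],[[-0.06,1,0],0],[[-0.13,2,0],0],[[-0.13,2,0],0],[[0,0,4],0],[[0,0,5],0],[[0,0,5],0],[[0,3,4],0],[[0,0,0],0]]'
python3 - <<'E'
import re
s=open("cyl.py").read().replace("(t<ty-20)&(t>ty-150)","(abs(t)<50)").replace("[ty-56,0,57]","[0,0,57]"); exec(s)
o=cv2.imread; cv2.imwrite("pics/top7.png",cv2.resize(im[190:360,240:460,::-1],None,fx=3,fy=3))
im,d=m.get_image("scene"); P=cloud("scene",np.ones(d.shape,bool),d)
Q=P[(abs(P[:,0]-441)<40)&(abs(P[:,1]+253)<90)&(P[:,2]>138)&(P[:,2]<160)]; print("panel top",Q.mean(0),len(Q))
E
```

```text
t: 31.25
position: [558.6, 140.5, 226.1]
tool_rot: [[-0.07, 0.998, 0.008], [0.998, 0.07, 0.003], [0.002, 0.008, -1.0]]
wrist_force: [0.0, 0.7, -0.2]
opening: 55.0
finger_force: 0.0
t 31.25 tool y 145.0 cyl y -0.6 gap 145.6 skew deg -0.56 zc 56.2 n 2063 F [ 0.   0.7 -0.2]
panel top [ 444.30549502 -256.73910368  146.41826714] 499
```

View pics/top7.png

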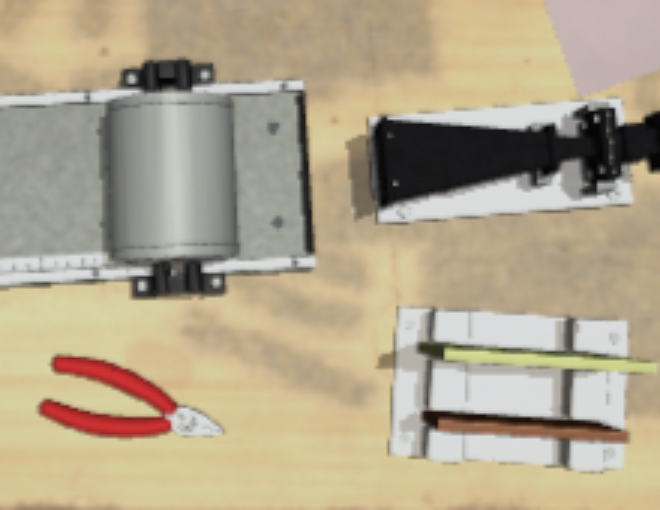

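The cylinder sits between the uprights at px (172,178), over the line. The panel stands in the free slot at (540,357), and the arm is clear.

```bash
python3 -c "from station import manip as m; print(m.finish_job())"
```

```text
the job is handed in; nothing more can be done
None
```

The job is handed in (no verdict came back): the last check had the olive panel fully down in the rack's free slot, the cylinder at rest about 0.6 mm from the red line and within 1° of square, and the tools and T-connector untouched.

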